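Index the ratchet dial until the green clip is at the pointer

TASK

Bring the green label clip on the indexing dial round to the red pick-up pointer: work the red-knobbed lever back and forth in full counter-clockwise strokes, each of which advances the dial by one station only, and stop when the clip stands at the pointer. Do not touch the dial or the parts on it; leave the lever back in its rest position.

Things in the scene. Friction and masses are not known exactly. Their poses are not given: they have to be found in the camera images.
- fixture: Index fixture on the bench, dark round base 254x12 mm; origin on the dial's axis at bench level, z up. Aluminium dial plate 212 mm across, top 38 mm high, 12 grey stations 30 degrees apart, 80 mm from the axis; toothed wheel under it, radius 123 mm. In its frame the lever points to 162 degrees at rest, 197 at full stroke; red pointer, 55 mm high, at 270 degrees (-y), 145 mm out.
- dial (a joint): Dial's turn about its vertical axis, rad; 0 at the start, growing counter-clockwise seen from above. It turns only that way, 0.524 rad (one station) per full lever stroke; a pawl and friction hold it between strokes.
- lever (a joint): Blue lever's angle about the dial's axis, rad: 0 at rest, 0.611 at its end stop, growing counter-clockwise from above. The first 5 degrees or so are idle; only a stroke to the end stop advances a whole station. 4 to 7 N at the knob move it; let go, the spring (2 to 3 N at the knob) brings it back alone and the dial stays.
- lever_knob (a point): Centre of the flat top of the lever's red upright knob, 90 mm above the bench, 175 mm from the dial's axis; moves with the lever. Round, 22 mm in diameter, red from 40 to 90 mm above the bench; can be gripped from above or pushed from its side.
- pick_point (a point): The place on the dial plate's top (38 mm above the bench, 80 mm from the axis) in front of the red pointer, where a station's centre comes to stand.
- green_clip: Bright green label clip, a small open tray 38x30x14 mm with a white floor, standing loose on one of the dial's stations, 2 to 5 stations short of the pointer. Origin at the centre of its underside.
- bolt: Hexagon bolt in bright steel standing on its head on another station, 17x15x34 mm. Not wanted. Origin at the centre of its underside.
- white_housing: White connector housing 15x24x13 mm on another station. Not wanted. Origin at the centre of its underside.
- flat_housing: White flat connector housing 12x26x8 mm on another station. Not wanted. Origin at the centre of its underside.
There are look-alikes about, which are no part of the job. Of the things shaped like the green_clip, the green one is meant.

How it is judged:
At the end, for the whole second after the job is handed in: The green clip stands upright on the dial with its centre within 16 mm of the pick-up point at the red pointer, at rest, and the lever is back within 0.08 rad of its rest position (horizontal distance between green_clip and pick_point below 0.016 m and z of green_clip in the frame of pick_point between -0.006 and 0.006 m and angle between green_clip's own z axis and vertical below 0.17 rad and value of joint lever below 0.08 rad and velocity of joint dial below 0.05 rad/s and linear speed of green_clip below 0.02 m/s); the robot touches nothing.
It fails at once if the robot touches the dial (contact force between the arm and dial above 1 N).
It fails at once if the robot touches a part on the dial (contact force between the arm and green_clip above 1 N or contact force between the arm and bolt above 1 N or contact force between the arm and white_housing above 1 N or contact force between the arm and flat_housing above 1 N).
It also fails if it takes over 58 s, if anything falls off the work surface, if the arm or the gripper's body presses on something with over 40 N, if the wrist force passes 120 N, or if a joint passes its speed limit or range.

ROBOT

A 7-joint arm with a two-finger parallel gripper is mounted at the origin on a cart in front of the work surface, level with it; the furniture and walls round the work are solid. World frame = base frame: x ahead of the robot, y to its left, z up, the work surface at z = 0. Lengths are in m, angles in rad, forces in N, time in s.
With the tool pointing down it reaches from about 0.425 to 0.95 m from the base axis. Payload 16.7 kg.
Tool frame: the origin (TCP) lies midway between the tips of the shut fingers; the grasp point (between the pads) lies 19 mm behind it (pinch_z is the y of the grasp point in the tool frame, in m); y points along the fingers, x is the direction in which the jaws open and shut, and the axes are right-handed (so a half turn about y gives the same grasp; the last joint's range is limited). The gripper opens to 94 mm and grips with 3 to 60 N. Pads are 16 mm wide; open, the fingers measure 119 mm over their backs; the gripper's body (75 mm by 177 mm) begins 78 mm behind the grasp point.
Start: joints at [1.135, 0.426, 0.074, 1.606, -0.034, 1.111, -0.067], TCP at [0.19, -0.648, 0.205] pointing down, gripper open.
Joint ranges: [-2.85, 2.85], [-0.5, 2.14], [-1.23, 1.37], [0.21, 2.46], [-1.02, 4.16], [0.16, 2.05], [-2.73, 2.73]. Speed limits (rad/s): [1.89, 1.89, 2.39, 2.39, 3.01, 3.01, 3.01].

INTERFACE

Orientations are given as a unit quaternion [x, y, z, w].
In Python, from plant import * gives the robot as it stands. The module is installed in compiled form; this text tells all that it offers.
- The arm moves only by the shell command python3 -m jog 'ROWS' [FORCE]. ROWS is JSON, a list that holds one entry, the list of rows, each a list of 7 numbers: the shift along the world's x, y, z in cm, then the turn, a rotation vector about the world's x, y, z in degrees, then the closure, from 0 (fully open) to 1 (shut). A call has 1 to 8 rows; each row shifts and turns the commanded pose from where the row before left it; what a row does not reach is not made up. A row lasts 1/8 s, in which the tool goes at most 62.5 mm and 10.7 degrees, less where a joint would pass 70% of its speed; a pose out of reach is approached as far as the arm can. A call with a gripper value outside its range is refused whole. The fingers move at their own pace and stop on an object; FORCE is the grip in N (left out, the last holds). Time passes only in rows, so rows that do not move let the fingers close. It gives the time, the measured TCP pose, the force and the opening at its end, in the units of the state.
- sense(): the state, without advancing time (a new reading comes with each control period).
- get_image(name): name is "scene" or "side" or "wrist"; returns the picture (480x640x3 uint8, red, green, blue); there is no depth.
- calibration(name): a dict with "fx", "fy", "cx", "cy" (pixels), "R" (3x3) and "t" (3): a world point X has camera coordinates R X + t; the wrist camera has in their place "hand_eye" (4x4, takes a point from camera to tool coordinates, whose origin is the TCP and whose axes are the tool frame's). Camera axes: x right, y down, z forward; pixel columns grow to the right and rows downward; lengths in m; the calibration is good to about 2 mm. A picture is of the moment at which its call begins: read the wrist's pose just before it. calibration takes no time and is no camera call.
- hand_in(): hands the job in, once; it reports no verdict.
The state is a dict: "time": time; "joint_pos": joint angles; "joint_vel": joint speeds; "joint_efforts": joint torques, N m; "ee_pos": TCP position; "orientation": TCP orientation; "ft_force": force on the tool from outside, world axes, zero at the start; "torque": the same for the moment, N m; "finger_gap": finger opening in m.
Only numpy, scipy, OpenCV 4.12 (cv2) and the standard library are available. Lean on these libraries where they do the work, as an engineer would, in place of code of your own. Each camera call takes 0.05 s, during which the arm holds its last target. There are 200 camera calls.

## Working session

There is one attempt and no reset: what is moved stays moved. The work goes in short steps, Python scripts to look and compute and a shell command to move; the robot and the scene stay as the last step left them, time stands still between calls to the robot, and variables do not carry over. Pictures are saved under pics/ and viewed, about 8 in all and at most 12, crops included, and the job is handed in when it is done.

```bash
mkdir -p pics
python3 - <<'E'
from plant import *
import cv2
s=sense();print(s['time'],s['ee_pos'],s['orientation'],s['finger_gap'],s['ft_force'])
for n in("scene","side"):
    cv2.imwrite(f"pics/{n}0.png",get_image(n)[:,:,::-1]); c=calibration(n); print(n,c)
E
```

```text
0.0 [ 0.19012853 -0.64721092  0.20477359] [-0.56585576  0.42410599 -0.4233314   0.56633196] 0.09387674213362063 [ 0.36382198 -0.46526273  0.23940468]
scene {'fx': 558.6885692833083, 'fy': 558.6885692833083, 'cx': 315.2389911254811, 'cy': 242.54678291140561, 'R': array([[ 0.98535886, -0.17047003,  0.00280837],
       [-0.14692714, -0.85740074, -0.49323056],
       [ 0.08648893,  0.48559648, -0.86989409]]), 't': array([-0.58395088,  0.00654221,  0.95849896])}
side {'fx': 447.57498856464076, 'fy': 447.57498856464076, 'cx': 316.7815069635929, 'cy': 237.81171687063295, 'R': array([[-0.51947679, -0.85448171,  0.00220949],
       [-0.51572526,  0.31146815, -0.79813222],
       [ 0.6813012 , -0.41575065, -0.60247828]]), 't': array([0.16560028, 0.4064767 , 0.4714094 ])}
```

View pics/scene0.png

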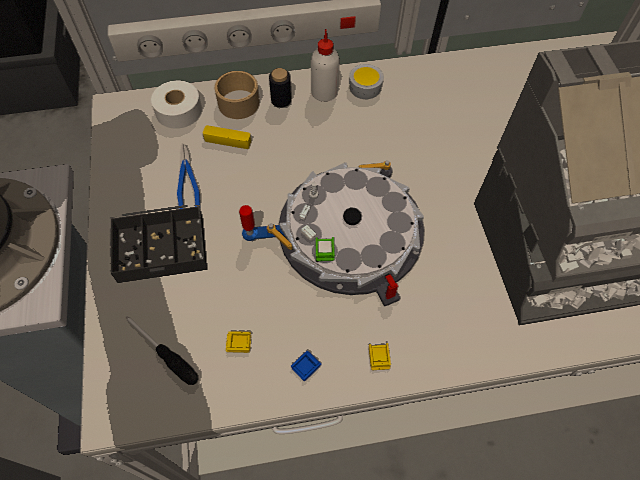

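View pics/side0.png

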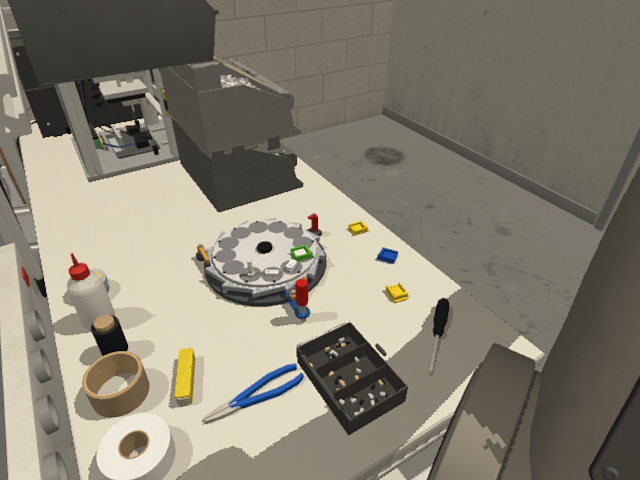

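The scene picture shows the dial hub at (352,216), the knob at (247,218) and the pointer at (391,288). There are four clip-shaped things: green (325,250) on the dial, yellow (239,342), yellow (379,356) and blue (306,366) on the bench. The green one on the dial fits. In the side view the knob is at (302,293), the clip at (301,254) and the pointer at (314,224).

```bash
cat > h.py <<'E'
from plant import *
import cv2, numpy as np
def ray(n,u,v,z):
    c=calibration(n);R,t=c['R'],c['t'];C=-R.T@t
    d=R.T@np.array([(u-c['cx'])/c['fx'],(v-c['cy'])/c['fy'],1]);return C+d*(z-C[2])/d[2]
def blobs(im,lo,hi,amin=30):
    hsv=cv2.cvtColor(im,cv2.COLOR_RGB2HSV)
    m=cv2.inRange(hsv,(lo,120,60),(hi,255,255)) if lo<hi else cv2.inRange(hsv,(lo,120,60),(180,255,255))|cv2.inRange(hsv,(0,120,60),(hi,255,255))
    k,_,st,ce=cv2.connectedComponentsWithStats(m)
    return [(*ce[i].round(1),*st[i]) for i in range(1,k) if st[i][4]>amin]
def ang(p):return np.degrees(np.arctan2(p[1],p[0]))
E
python3 - <<'E'
from h import *
for n in("scene","side"):
    im=cv2.imread(f"pics/{n}0.png")[:,:,::-1].copy()
    print(n)
    for b in blobs(im,174,5):print(" red",b,ray(n,b[0],b[1],.065).round(4), ray(n,b[0],b[1],.045).round(4))
    for b in blobs(im,45,75):print(" grn",b,ray(n,b[2]+b[4]/2-.5,b[3]+b[5]/2-.5,.045).round(4))
    u,v=dict(scene=(352,216),side=(265,247))[n]
    g=cv2.cvtColor(im,cv2.COLOR_RGB2GRAY); w=g[v-14:v+15,u-14:u+15]<40
    y,x=np.nonzero(w);print(" hub",x.mean()+u-14,y.mean()+v-14,len(x),ray(n,x.mean()+u-14,y.mean()+v-14,.042).round(4))
a=cv2.imread("pics/scene0.png")[150:310,225:435]
b=cv2.imread("pics/side0.png")[205:325,190:340]
a=cv2.resize(a,(420*1,320));b=cv2.resize(b,(375,320))
cv2.imwrite("pics/crop1.png",np.hstack([a,b]))
E
```

```text
scene
 red (np.float64(347.4), np.float64(22.0), np.int32(340), np.int32(16), np.int32(16), np.int32(13), np.int32(168)) [0.7241 0.3738 0.065 ] [0.73  0.398 0.045]
 red (np.float64(325.1), np.float64(45.2), np.int32(318), np.int32(29), np.int32(16), np.int32(26), np.int32(239)) [0.6667 0.3142 0.065 ] [0.6712 0.3368 0.045 ]
 red (np.float64(246.5), np.float64(217.3), np.int32(239), np.int32(205), np.int32(16), np.int32(26), np.int32(294)) [ 0.4678 -0.0618  0.065 ] [ 0.4672 -0.049   0.045 ]
 red (np.float64(390.8), np.float64(286.9), np.int32(385), np.int32(274), np.int32(13), np.int32(25), np.int32(200)) [ 0.6706 -0.2235  0.065 ] [ 0.6752 -0.2148  0.045 ]
 grn (np.float64(324.9), np.float64(251.1), np.int32(316), np.int32(237), np.int32(19), np.int32(24), np.int32(245)) [ 0.5861 -0.13    0.045 ]
 hub 351.81742738589213 216.04979253112032 241 [ 0.6422 -0.0745  0.042 ]
side
 red (np.float64(314.0), np.float64(221.6), np.int32(308), np.int32(214), np.int32(10), np.int32(18), np.int32(112)) [ 0.6403 -0.1884  0.065 ] [ 0.6648 -0.2031  0.045 ]
 red (np.float64(78.3), np.float64(269.9), np.int32(69), np.int32(253), np.int32(21), np.int32(28), np.int32(311)) [0.7314 0.2617 0.065 ] [0.7593 0.2636 0.045 ]
 red (np.float64(24.9), np.float64(276.3), np.int32(21), np.int32(267), np.int32(9), np.int32(20), np.int32(72)) [0.7624 0.3468 0.065 ] [0.7914 0.3518 0.045 ]
 red (np.float64(301.5), np.float64(291.9), np.int32(295), np.int32(278), np.int32(14), np.int32(28), np.int32(305)) [ 0.4692 -0.0602  0.065 ] [ 0.4874 -0.0702  0.045 ]
 grn (np.float64(301.5), np.float64(253.1), np.int32(291), np.int32(245), np.int32(22), np.int32(16), np.int32(178)) [ 0.5853 -0.1262  0.045 ]
 hub 264.2442748091603 247.07633587786262 131 [ 0.6432 -0.0716  0.042 ]
```

View pics/crop1.png

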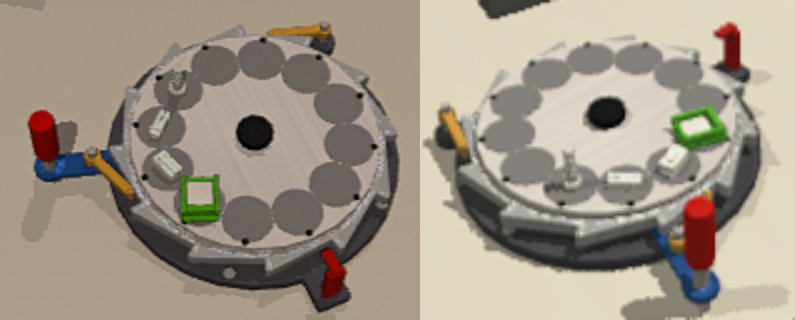

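Measured: dial axis (0.6427,-0.073), knob (0.4685,-0.061), 175 mm from it as required, so fixture yaw is about 14°. The pointer is then expected at (0.678,-0.214), and I measured (0.675,-0.215). The clip is 79 mm out at 224° against a pointer at 284°, so it is 60° short: **two strokes**. The crop confirms that the green tray is on the dial, two stations clockwise of the pointer. Next I work out the approach.

Run:
```python
from h import *
from scipy.spatial.transform import Rotation as Rt
s=sense();R=Rt.from_quat(s['orientation']).as_matrix();print(R.round(3),"xang",ang(R[:,0]))
A=np.array([.6427,-.073]);
for a in range(-5,40,5):
    t=np.radians(176.1+a);print(a,(A+.175*np.array([np.cos(t),np.sin(t)])).round(4))
print("mid tangent angle",176.1+17.5+90, "move cm",(np.array([.4685,-.061])-s['ee_pos'][:2])*100)
```

```text
[[ 0.282 -0.     0.959]
 [-0.959  0.001  0.282]
 [-0.001 -1.    -0.   ]] xang -73.62802414138301
-5 [ 0.4698 -0.0459]
0 [ 0.4681 -0.0611]
5 [ 0.4677 -0.0764]
10 [ 0.4687 -0.0916]
15 [ 0.471  -0.1067]
20 [ 0.4746 -0.1215]
25 [ 0.4794 -0.136 ]
30 [ 0.4855 -0.15  ]
35 [ 0.4929 -0.1634]
mid tangent angle 283.6 move cm [27.83313845 58.6271297 ]
```

```bash
python3 -m jog '[[[2.3,4.9,0,0,0,0,0.5],[2.3,4.9,0,0,0,0,0.5],[2.3,4.9,0,0,0,0,0.5],[2.3,4.9,0,0,0,0,0.5],[2.3,4.9,0,0,0,0,0.5],[2.3,4.9,0,0,0,0,0.5],[2.3,4.9,0,0,0,0,0.5],[2.3,4.9,0,0,0,0,0.5]]]'
```

```text
time: 1.1
ee_pos: [0.3746, -0.2539, 0.2055]
orientation: [0.566, -0.424, 0.424, -0.566]
ft_force: [0.4, -0.0, 0.5]
finger_gap: 0.047
```

```bash
python3 -m jog '[[[2.35,4.8,0,0,0,0,0.4],[2.35,4.8,0,0,0,0,0.4],[2.35,4.8,0,0,0,0,0.4],[2.35,4.9,0,0,0,0,0.4],[0,0,0,0,0,0,0.4],[0,0,0,0,0,0,0.4]]]'
python3 - <<'E'
from h import *
s=sense();print(s['ee_pos'])
cv2.imwrite("pics/wrist1.png",get_image("wrist")[:,:,::-1])
E
```

```text
time: 1.85
ee_pos: [0.4679, -0.0629, 0.2052]
orientation: [0.566, -0.424, 0.423, -0.566]
ft_force: [0.6, -0.3, 0.1]
finger_gap: 0.0563
[ 0.46791283 -0.06287241  0.20515931]
```

View pics/wrist1.png

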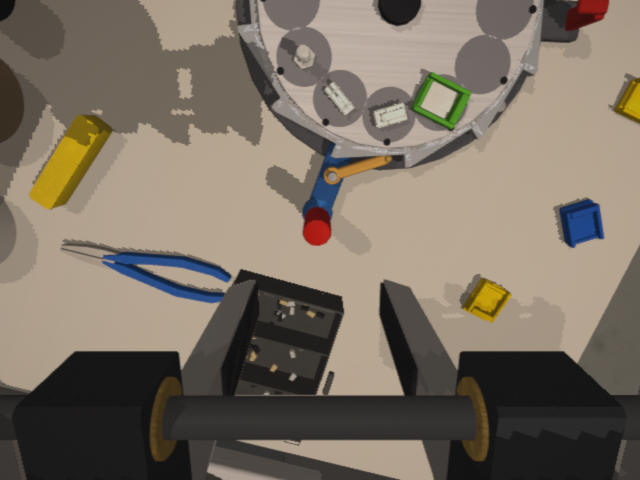

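Wrist view: the knob top is at (317,228), roughly centred between the fingers, with the green clip at (441,100). I refine with the wrist ray.

Run:
```python
from h import *
from scipy.spatial.transform import Rotation as Rt
s=sense();R=Rt.from_quat(s['orientation']).as_matrix();c=calibration("wrist");H=c['hand_eye']
def w(u,v,z):
    d=R@H[:3,:3]@np.array([(u-c['cx'])/c['fx'],(v-c['cy'])/c['fy'],1]);C=s['ee_pos']+R@H[:3,3];return C+d*(z-C[2])/d[2]
im=cv2.imread("pics/wrist1.png")[:,:,::-1].copy()
for b in blobs(im,174,5,200):print(b,w(b[0],b[1],.09).round(4))
k=w(317,230,.09);A=np.array([.6427,-.073]);g=w(441,101,.045);print(k,np.hypot(*(k[:2]-A)),ang(k[:2]-A),g,np.hypot(*(g[:2]-A)),ang(g[:2]-A))
```

```text
(np.float64(586.3), np.float64(11.9), np.int32(565), np.int32(0), np.int32(44), np.int32(31), np.int32(777)) [ 0.658  -0.1873  0.09  ]
(np.float64(316.7), np.float64(226.6), np.int32(303), np.int32(207), np.int32(28), np.int32(39), np.int32(874)) [ 0.4731 -0.0608  0.09  ]
[ 0.47065593 -0.06174066  0.09      ] 0.17241210698285844 176.25564451256767 [ 0.58648037 -0.12871445  0.045     ] 0.07915014946956106 -135.25858394286854
```

```bash
python3 -m jog '[[[0.1,0.15,-4,0,0,0,0.4],[0,0,-4,0,0,0,0.4],[0,0,-4,0,0,0,0.4],[0,0,-2.5,0,0,0,0.4],[0,0,0,0,0,0,0.4],[0,0,0,0,0,0,0.4]]]'
```

```text
time: 2.65
ee_pos: [0.4696, -0.0617, 0.0614]
orientation: [-0.566, 0.424, -0.424, 0.566]
ft_force: [-0.1, 0.5, 0.5]
finger_gap: 0.0566
```

```bash
python3 -m jog '[[[0,0,0,0,0,0,0.7],[0,0,0,0,0,0,0.7],[0,0,0,0,0,0,0.7]]]'; python3 -m jog '[[[0,-0.75,0,0,0,0,0.7],[0,-0.75,0,0,0,0,0.7],[0.05,-0.75,0,0,0,0,0.7],[0.05,-0.75,0,0,0,0,0.7],[0.1,-0.75,0,0,0,0,0.7],[0.1,-0.75,0,0,0,0,0.7],[0.2,-0.75,0,0,0,0,0.7],[0.2,-0.75,0,0,0,0,0.7]]]'
```

```text
time: 3.02
ee_pos: [0.4695, -0.0611, 0.0609]
orientation: [-0.566, 0.424, -0.424, 0.566]
ft_force: [-0.1, 0.2, 0.3]
finger_gap: 0.0308
time: 4.03
ee_pos: [0.4751, -0.1215, 0.06]
orientation: [0.566, -0.425, 0.423, -0.566]
ft_force: [-5.5, 4.7, 1.9]
finger_gap: 0.0278
```

```bash
python3 -m jog '[[[0.25,-0.7,0,0,0,0,0.7],[0.25,-0.7,0,0,0,0,0.7],[0.3,-0.7,0,0,0,0,0.7],[0.3,-0.7,0,0,0,0,0.7],[0.35,-0.65,0,0,0,0,0.7]]]';python3 -m jog '[[[0.3,-0.5,0,0,0,0,0.7],[0,0,0,0,0,0,0.7]]]'
```

```text
time: 4.65
ee_pos: [0.4896, -0.1561, 0.0599]
orientation: [0.566, -0.425, 0.423, -0.566]
ft_force: [-5.6, 3.4, 0.5]
finger_gap: 0.028
time: 4.9
ee_pos: [0.4931, -0.1613, 0.06]
orientation: [0.566, -0.424, 0.424, -0.566]
ft_force: [-2.8, 1.7, -1.1]
finger_gap: 0.0283
```

```bash
for i in 1; do python3 -m jog '[[[0.1,-0.2,0,0,0,0,0.7],[0.1,-0.2,0,0,0,0,0.7],[0,0,0,0,0,0,0.7]]]'; done; python3 -m jog '[[[0.1,-0.2,0,0,0,0,0.7],[0,0,0,0,0,0,0.7]]]'
```

```text
time: 5.28
ee_pos: [0.4952, -0.1646, 0.0601]
orientation: [0.566, -0.424, 0.423, -0.566]
ft_force: [-3.9, 3.2, -1.6]
finger_gap: 0.028
time: 5.52
ee_pos: [0.496, -0.1661, 0.0601]
orientation: [0.566, -0.424, 0.423, -0.566]
ft_force: [-5.2, 5.1, -0.7]
finger_gap: 0.0284
```

```bash
python3 -m jog '[[[0.1,-0.2,0,0,0,0,0.7],[0,0,0,0,0,0,0.7]]]'; python3 -m jog '[[[0.1,-0.2,0,0,0,0,0.7],[0,0,0,0,0,0,0.7]]]'
python3 - <<'E'
from h import *
im=get_image("scene");a=im[150:310,215:435]
b=get_image("side")[205:325,190:340]
cv2.imwrite("pics/s2.png",np.hstack([cv2.resize(a,(440,320)),cv2.resize(b,(350,320))])[:,:,::-1])
E
```

```text
time: 5.78
ee_pos: [0.4964, -0.1669, 0.06]
orientation: [0.566, -0.425, 0.422, -0.566]
ft_force: [-7.6, 11.3, 4.9]
finger_gap: 0.0282
time: 6.02
ee_pos: [0.4968, -0.1677, 0.0599]
orientation: [0.566, -0.425, 0.421, -0.566]
ft_force: [-14.5, 19.9, 9.4]
finger_gap: 0.0284
```

View pics/s2.png

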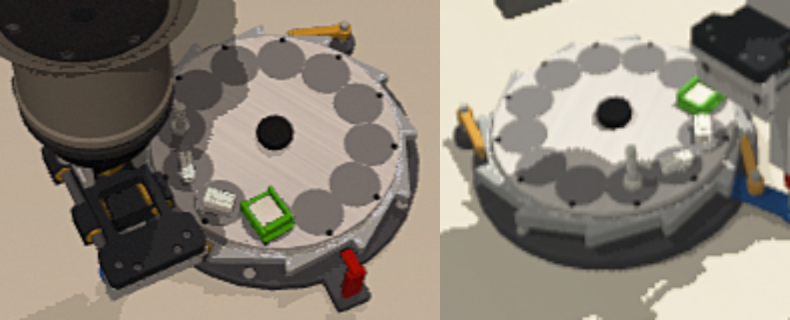

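The stop was reached with a clear force rise to about 25 N. The clip has advanced one station, to about (348,257) in the scene image. I return along the arc.

```bash
python3 -m jog '[[[-0.4,0.75,0,0,0,0,0.7],[-0.4,0.75,0,0,0,0,0.7],[-0.35,0.7,0,0,0,0,0.7],[-0.35,0.7,0,0,0,0,0.7],[-0.3,0.7,0,0,0,0,0.7],[-0.3,0.7,0,0,0,0,0.7],[-0.25,0.75,0,0,0,0,0.7],[-0.2,0.75,0,0,0,0,0.7]]]'; python3 -m jog '[[[-0.2,0.75,0,0,0,0,0.7],[-0.1,0.75,0,0,0,0,0.7],[-0.1,0.75,0,0,0,0,0.7],[-0.05,0.75,0,0,0,0,0.7],[-0.05,0.75,0,0,0,0,0.7],[0,0.75,0,0,0,0,0.7],[0,0.65,0,0,0,0,0.7],[0,0,0,0,0,0,0.7]]]'
python3 - <<'E'
from h import *
im=get_image("scene");A=np.array([.6427,-.073])
for b in blobs(im,45,75):
    p=ray("scene",b[2]+b[4]/2-.5,b[3]+b[5]/2-.5,.045)[:2]-A;print(b,np.hypot(*p),ang(p))
im=get_image("side")
for b in blobs(im,45,75):
    p=ray("side",b[2]+b[4]/2-.5,b[3]+b[5]/2-.5,.045)[:2]-A;print(b,np.hypot(*p),ang(p))
E
```

```text
time: 7.12
ee_pos: [0.4731, -0.1122, 0.0605]
orientation: [0.566, -0.424, 0.424, -0.566]
ft_force: [1.8, 2.5, -0.1]
finger_gap: 0.0283
time: 8.12
ee_pos: [0.4682, -0.0608, 0.0604]
orientation: [0.566, -0.424, 0.424, -0.566]
ft_force: [-0.1, -0.3, -0.2]
finger_gap: 0.0282
(np.float64(349.2), np.float64(259.0), np.int32(335), np.int32(243), np.int32(27), np.int32(28), np.int32(272)) 0.08096221725757738 -106.30222486964662
```

The clip is now at 254°, 81 mm out, so one station (30°) is left. I make the second stroke.

```bash
python3 -m jog '[[[0,-0.75,0,0,0,0,0.7],[0,-0.75,0,0,0,0,0.7],[0.05,-0.75,0,0,0,0,0.7],[0.05,-0.75,0,0,0,0,0.7],[0.1,-0.75,0,0,0,0,0.7],[0.1,-0.75,0,0,0,0,0.7],[0.2,-0.75,0,0,0,0,0.7],[0.2,-0.75,0,0,0,0,0.7]]]';python3 -m jog '[[[0.25,-0.7,0,0,0,0,0.7],[0.25,-0.7,0,0,0,0,0.7],[0.3,-0.7,0,0,0,0,0.7],[0.3,-0.7,0,0,0,0,0.7],[0.35,-0.65,0,0,0,0,0.7],[0.3,-0.5,0,0,0,0,0.7],[0.1,-0.2,0,0,0,0,0.7],[0.1,-0.2,0,0,0,0,0.7]]]';python3 -m jog '[[[0.1,-0.2,0,0,0,0,0.7],[0,0,0,0,0,0,0.7],[0.1,-0.2,0,0,0,0,0.7],[0,0,0,0,0,0,0.7],[0.05,-0.1,0,0,0,0,0.7],[0,0,0,0,0,0,0.7]]]'
```

```text
time: 9.22
ee_pos: [0.474, -0.1217, 0.06]
orientation: [0.566, -0.425, 0.423, -0.566]
ft_force: [-6.1, 4.6, 1.2]
finger_gap: 0.0284
time: 10.22
ee_pos: [0.4936, -0.1651, 0.06]
orientation: [0.566, -0.425, 0.423, -0.566]
ft_force: [-5.3, 3.9, 0.6]
finger_gap: 0.0282
time: 10.98
ee_pos: [0.495, -0.1678, 0.0598]
orientation: [0.566, -0.425, 0.422, -0.566]
ft_force: [-12.0, 16.6, 10.4]
finger_gap: 0.0283
```

At the end stop again (about 23 N). I return to rest and check before opening and lifting clear.

```bash
python3 -m jog '[[[-0.4,0.75,0,0,0,0,0.7],[-0.4,0.75,0,0,0,0,0.7],[-0.35,0.7,0,0,0,0,0.7],[-0.35,0.7,0,0,0,0,0.7],[-0.3,0.7,0,0,0,0,0.7],[-0.3,0.7,0,0,0,0,0.7],[-0.25,0.75,0,0,0,0,0.7],[-0.2,0.75,0,0,0,0,0.7]]]'; python3 -m jog '[[[-0.15,0.75,0,0,0,0,0.7],[-0.1,0.75,0,0,0,0,0.7],[-0.05,0.75,0,0,0,0,0.7],[0,0.75,0,0,0,0,0.7],[0,0.75,0,0,0,0,0.7],[0,0.75,0,0,0,0,0.7],[0,0.5,0,0,0,0,0.4],[0,0,0,0,0,0,0.4]]]'; python3 -m jog '[[[0,0,0,0,0,0,0.4],[0,0,0,0,0,0,0.4]]]'
```

```text
time: 11.98
ee_pos: [0.4717, -0.1112, 0.0605]
orientation: [-0.566, 0.424, -0.424, 0.566]
ft_force: [1.0, 2.3, -1.0]
finger_gap: 0.0285
time: 12.98
ee_pos: [0.4687, -0.0614, 0.0605]
orientation: [0.566, -0.424, 0.424, -0.566]
ft_force: [0.5, 0.2, 1.0]
finger_gap: 0.0449
time: 13.22
ee_pos: [0.4687, -0.0619, 0.0605]
orientation: [0.566, -0.424, 0.424, -0.566]
ft_force: [0.2, -0.6, -0.7]
finger_gap: 0.0563
```

Lift, then move aside (-y, clear of the view) for the final check.

```bash
python3 -m jog '[[[0,0,4,0,0,0,0.4],[0,0,4,0,0,0,0.4],[0,0,4,0,0,0,0.4],[0,0,3,0,0,0,0.4],[-2.3,-4.8,0,0,0,0,0.4],[-2.3,-4.8,0,0,0,0,0.4],[-2.3,-4.8,0,0,0,0,0.4],[-2.3,-4.8,0,0,0,0,0.4]]]';python3 -m jog '[[[-2.3,-4.8,0,0,0,0,0.4],[-2.3,-4.8,0,0,0,0,0.4],[-2.3,-4.8,0,0,0,0,0.4],[-2.3,-4.8,0,0,0,0,0.4],[0,0,0,0,0,0,0.4],[0,0,0,0,0,0,0.4]]]'
python3 - <<'E'
from h import *
A=np.array([.6427,-.073]);t=np.radians(284.1);P=A+.08*np.array([np.cos(t),np.sin(t)]);c=[]
for n,(y0,y1,x0,x1) in(("scene",(150,310,215,435)),("side",(205,325,190,340))):
    im=get_image(n)
    for b in blobs(im,45,75):
        p=ray(n,b[2]+b[4]/2-.5,b[3]+b[5]/2-.5,.045)[:2];print(n,"clip",p,ang(p-A),"dist mm",1e3*np.hypot(*(p-P)))
    for b in blobs(im,174,5):
        p=ray(n,b[0],b[1],.065)[:2]
        if abs(np.hypot(*(p-A))-.175)<.012:print(n,"knob",b[:2],p,"lever deg",(ang(p-A)-176.1)%360)
    c.append(cv2.resize(im[y0:y1,x0:x1],(395,300)))
cv2.imwrite("pics/end.png",np.hstack(c)[:,:,::-1])
E
```

```text
time: 14.22
ee_pos: [0.3757, -0.2552, 0.2107]
orientation: [-0.566, 0.424, -0.424, 0.566]
ft_force: [1.0, -0.2, 0.1]
finger_gap: 0.0561
time: 14.98
ee_pos: [0.2848, -0.4452, 0.2102]
orientation: [-0.566, 0.424, -0.424, 0.566]
ft_force: [0.4, 0.8, -0.2]
finger_gap: 0.0568
scene clip [ 0.66088411 -0.15214736] -77.06083973861999 dist mm 2.032089001270018
scene knob (np.float64(246.5), np.float64(217.3)) [ 0.46781888 -0.06184142] lever deg 0.24909600707712798
side clip [ 0.66013625 -0.14676973] -76.7015998144185 dist mm 4.336727515888602
side knob (np.float64(301.5), np.float64(291.9)) [ 0.46915815 -0.06020802] lever deg 359.68428130547085
```

View pics/end.png

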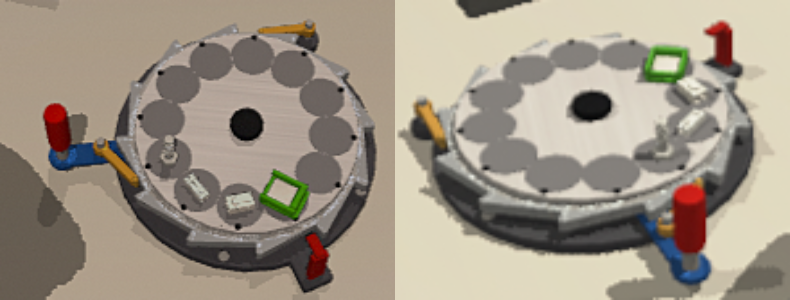

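The clip stands upright at the pointer, 2 to 4 mm from the pick point in the two views, the other parts are in place, and the knob pixels match the start exactly. I hand in.

```bash
python3 -c "from plant import *; print(hand_in())"
```

```text
the job is handed in; nothing more can be done
None
```

I brought the green clip round to the red pointer with two full lever strokes and handed the job in at about 15 s; the hand-in reports no verdict.

- **Strokes:** I pushed the knob with the half-closed gripper straddling it. Both strokes ran to the end stop, where the force rose to about 23–26 N. The clip moved one station each time.
- **Clip:** In the last check the clip stood upright, about 2 mm (scene view) and 4 mm (side view) from the computed pick-up point, against the 16 mm allowed. The two views differ by about 5 mm.
- **Lever:** It is back at rest to within 0.3°, with the knob on the same pixels as at the start.
- **Other parts and arm:** The bolt and both white housings are still on their stations. The arm is clear of everything.

Halfway through, the arm hid the clip from the side camera, so the check after the first stroke used the scene view only. None of the other checks failed.

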